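# Swing the drilled glass strip to the stop and button it down

## Task

Swing the free end of the long glass strip round its pin, past the sprung catch, until it rests on the rubber buffer of the stop, and press it home there with a steady push of about 10 N for a good second; it is glass, so never push as hard as 20 N. Then let go of it and turn the wooden button through its quarter turn until it lies square across the strip. Leave the strip resting on the buffer, on its pin, and disturb nothing else.

Things in the scene. Friction and masses are not known exactly. Their poses are not given: they have to be found in the camera images.
- jig: Plywood board fixed to the table, 18 mm thick. Origin: on the table under the pin, an upright steel pin 10 mm across, 22 mm tall above the board. Jig axes at yaw 0: x away from the robot, y to its left. The board reaches x -170 to +100, y -60 to +320 mm. Positions below are in this frame.
- strip: Green glass strip, 36 mm wide (x +-18), 12 mm thick, about 0.27 kg, lying on the board, loose on the pin through a 12 mm hole. Origin: hole centre, underside; +y runs to the free end, 270 mm away. Starts swung out towards the robot, 0.3 to 0.5 rad in yaw from home; home is the jig's yaw within 0.04 rad, reached by pushing its near (-x) edge to +x, best 200 to 215 mm from the hole.
- strip_end (a point): Middle of the strip's free end, half-way up its thickness.
- catch_nose (a point): Tip, half-way up, of the sprung catch: a brass chevron nose 18 mm tall, 40 mm wide, tip rounded (4 mm) and towards the pin, at rest at jig x -27.5, y 264 mm; housing behind it 30 mm tall. From 0.22 rad before home the strip's end shoves it outwards (+y) by up to 10 mm against a spring (up to about 10 N of push); it then springs back on the strip's near corner and keeps it home.
- stop: Dark steel block on the jig beyond the strip, 30 x 36 mm, 34 mm tall. Origin: on the board, middle of its near face (jig x 43, y 225 mm). A plunger with a black rubber buffer, 16 mm across, centre 10 mm above the board, sticks out of it towards the strip (-x), by 19 to 31 mm: set differently each time and not measured, find it by feel. The buffer yields 1 mm per 9 N.
- button (a joint): Wooden turn button, pivot at jig x 47, y 110 mm: a bar 22 mm wide, 14 mm thick, underside 15.5 mm above the board (3.5 mm over the strip), reaching 91 mm from the pivot. Angle in rad: 0 = pointing along jig -y (starts 0 to 0.3), growing clockwise from above; 1.57 = square across the strip along -x, its end stop. Stiff (about 1 N at its end), stays where left.
- button_end (a point): Point on the button's middle line, 75 mm from its pivot and half-way up its thickness (22.5 mm above the board).
- jar: Bystander: small lidded jar, 40 mm across, 50 mm tall, on the jig board's near corner. Origin under its centre.
- tile: Bystander: white tile sample 36 x 36 x 12 mm on the jig board's far corner beside the pin. Origin under its centre.
- dish: Bystander: green glass dish, 180 mm across, 30 mm tall, on the table to the left. Origin under its centre.
- glaze: Bystander: glaze jar, 70 mm across, 100 mm tall, on the table to the left. Origin under its centre.
- mug: Bystander: white mug, 80 mm across, 90 mm tall, on the table to the right. Origin under its centre.
- brush: Bystander: brush lying on the table to the right. Origin under its middle.
- blank: Bystander: blue tile 100 x 60 x 8 mm on the table to the left. Origin under its centre.

How it is judged:
By the outcome, as a careful person would: the job done as asked, in the order asked, and still so for the second after the job is handed in, with the robot touching nothing.
It also fails if it takes over 72 s, if anything falls off the work surface, if the arm or the gripper's body presses on something with over 40 N, if the wrist force passes 120 N, or if a joint passes its speed limit or range.

## Robot

A 7-joint arm with a two-finger parallel gripper is mounted at the origin on the work surface. World frame = base frame: x ahead of the robot, y to its left, z up, the work surface at z = 0. Lengths are in m, angles in rad, forces in N, time in s.
With the tool pointing down it reaches from about 0.425 to 0.925 m from the base axis. Payload 6.8 kg.
Tool frame: the origin (TCP) lies at the very end of the fingers, on their centre line; the grasp point (between the pads) lies 19 mm behind it (arm.pinch_z is the z of the grasp point in the tool frame, in m); z points along the fingers, y is the line along which they close (so a half turn about z gives the same grasp; the last joint's range is limited). The gripper opens to 88 mm and grips with 3 to 60 N. Pads are 20 mm wide; open, the fingers measure 115 mm over their backs; the gripper's body (75 mm by 178 mm) begins 61 mm behind the grasp point.
Start: joints at [1.073, 0.477, 0.022, 1.555, -0.011, 1.109, -0.083], TCP at [0.257, -0.624, 0.223] pointing down, gripper open.
Joint ranges: [-2.96, 2.96], [-0.34, 2.1], [-1.41, 1.46], [0.24, 2.44], [-1.37, 4.51], [0.17, 1.92], [-2.96, 2.96]. Speed limits (rad/s): [2.39, 2.39, 3.14, 3.14, 3.14, 3.14, 3.14].

## Interface

Orientations are given as [roll, pitch, yaw] about the fixed x, y, z axes, in that order (R = Rz(yaw) Ry(pitch) Rx(roll)).
In Python, from rig import arm gives the robot as it stands.
- The arm moves only by the tool send_rows, never from a script. Its argument "plan" is a list that holds one entry, the list of rows, each a list of 7 numbers: the shift along the world's x, y, z in cm, then the turn, a rotation vector about the world's x, y, z in rad, then the closure in counts, from 0 (fully open) to 255 (shut). A call has 1 to 20 rows; each row shifts and turns the commanded pose from where the row before left it; what a row does not reach is not made up. A row lasts 1/10 s, in which the tool goes at most 50 mm and 8.59 degrees, less where a joint would pass 70% of its speed; a pose out of reach is approached as far as the arm can. A call is refused whole if a number of a shift passes 5 or a number of a turn 0.15, either way. A call with a gripper value outside its range is refused whole. The fingers move at their own pace and stop on an object; the grip force is fixed at half the most. Time passes only in rows, so rows that do not move let the fingers close. It gives the time, the measured TCP pose, the force, the opening and the grip force at its end, in the units of the state.
- arm.observe(): the state, without advancing time (a new reading comes with each control period).
- arm.grab_frame(name): name is "scene" or "side" or "wrist"; returns a dict with "frame" (384x512x3 uint8, blue, green, red), "fx", "fy", "cx", "cy" (pixels), "R" (3x3) and "t" (3): a world point X has camera coordinates R X + t. Camera axes: x right, y down, z forward; pixel columns grow to the right and rows downward; lengths in m; the calibration is good to about 2 mm. A picture is of the moment at which its call begins. There is no depth.
- arm.job_done(): hands the job in; it is judged then, once.
Trained networks look in a picture, given as the dict that the camera call returned (one of the last four; its "shot" number tells which), for a name from the list of things; names that differ only in an ending like _2 or _b are one class to them, and where a whole thing is asked for, a point or a joint stands for the part that bears it (a point fixed in the world has none). Each returns a list of dicts, best first, with "confidence" (0 to 1); they miss things now and then, are a little off and sometimes report something else, mostly with a low value. They report only what shows in the picture. A call takes as long as a camera call.
- arm.trace(picture, query): "mask" (384x512 bool, what is visible of it) and "extent" ([left, top, right, bottom] in pixels, round what is visible of it).
The state is a dict: "t": time; "qpos": joint angles; "qvel": joint speeds; "effort": joint torques, N m; "position": TCP position; "orientation": TCP orientation; "force": force on the tool from outside, world axes, zero at the start; "wrist_torque": the same for the moment, N m; "finger_gap": opening from 0.0 (shut) to 1.0 (fully open); "grip_force": force on a finger pad.
Only numpy, scipy, OpenCV 4.12 (cv2) and the standard library are available. Lean on these libraries where they do the work, as an engineer would, in place of code of your own. Each camera call takes 0.05 s, during which the arm holds its last target. There are 200 camera calls.

## Working session

There is one attempt and no reset: what is moved stays moved. The work goes in short steps, Python scripts to look and compute and a tool call to move; the robot and the scene stay as the last step left them, time stands still between calls to the robot, and variables do not carry over. Pictures are saved under pics/ and viewed, at most 10 in all, crops included, and the job is handed in when it is done.

Besides the shell and the picture viewer there is one more tool, called after "Request:" by a JSON object that holds its "name" and its "arguments". send_rows: Moves the arm, as the interface text tells. Its arguments: {"type":"object","properties":{"plan":{"type":"array"}},"required":["plan"]}

```bash
mkdir -p pics; ls; cat > h.py <<'E'
import numpy as np, cv2
from rig import arm
def ray(p,u,v,z):
    R=np.array(p["R"]);t=np.array(p["t"])
    c=-R.T@t; d=R.T@np.array([(u-p["cx"])/p["fx"],(v-p["cy"])/p["fy"],1])
    return c+d*(z-c[2])/d[2]
def proj(p,X):
    c=np.array(p["R"])@np.array(X)+np.array(p["t"]); return np.array([p["fx"]*c[0]/c[2]+p["cx"],p["fy"]*c[1]/c[2]+p["cy"]])
E
python3 - <<'E'
from h import *
s=arm.observe(); print(s["t"],s["position"],s["orientation"],s["force"],s["finger_gap"])
ims=[]
for n in("scene","side"):
    p=arm.grab_frame(n); cv2.imwrite(f"pics/{n}.png",p["frame"])
    print(n,-np.array(p["R"]).T@np.array(p["t"]))
    for q in("jig","strip","stop","button","jar","tile","catch_nose","dish","glaze","mug"):
        r=arm.trace(p,q)
        for a in r[:1]:
            m=a["mask"]; ys,xs=np.nonzero(m)
            print(q,round(a["confidence"],2),a["extent"],len(xs), cv2.boxPoints(cv2.minAreaRect(np.c_[xs,ys].astype(np.float32))).round().tolist())
E
```

```text
pics
0.0 [ 0.25627075 -0.62381855  0.22170217] [-3.13978800e+00  1.39285326e-04  3.89860545e-01] [-0.09014295 -0.39141154 -0.7549945 ] 0.9975580023622108
scene [1.00441178 0.8359894  1.03545133]
jig 0.71 [179.6, 176.9, 309.1, 284.7] 6942 [[178.0, 202.0], [253.0, 155.0], [311.0, 248.0], [236.0, 295.0]]
stop 0.46 [218.6, 244.0, 242.7, 258.7] 211 [[218.0, 251.0], [232.0, 237.0], [244.0, 248.0], [230.0, 262.0]]
button 0.66 [204.2, 200.7, 221.7, 229.2] 209 [[201.0, 205.0], [208.0, 201.0], [220.0, 225.0], [213.0, 229.0]]
jar 0.67 [241.2, 169.9, 249.1, 187.4] 151 [[241.0, 170.0], [251.0, 170.0], [251.0, 185.0], [241.0, 185.0]]
tile 0.56 [186.8, 196.4, 199.0, 204.2] 106 [[185.0, 201.0], [193.0, 193.0], [200.0, 200.0], [192.0, 208.0]]
catch_nose 0.44 [256.5, 246.8, 267.7, 255.9] 59 [[255.0, 251.0], [266.0, 246.0], [268.0, 250.0], [257.0, 256.0]]
dish 0.87 [306.0, 255.4, 372.7, 313.9] 2746 [[306.0, 259.0], [369.0, 259.0], [369.0, 312.0], [306.0, 312.0]]
glaze 0.69 [278.7, 280.6, 303.3, 321.0] 884 [[279.0, 279.0], [303.0, 279.0], [303.0, 319.0], [279.0, 319.0]]
mug 0.56 [140.7, 127.6, 165.9, 16
[... 502 characters left out ...]
, [230.0, 162.0], [234.0, 168.0], [205.0, 183.0]]
jar 0.62 [277.4, 176.8, 290.8, 193.7] 257 [[278.0, 173.0], [291.0, 173.0], [291.0, 193.0], [278.0, 193.0]]
tile 0.71 [325.5, 133.1, 376.1, 159.1] 393 [[323.0, 138.0], [328.0, 129.0], [376.0, 154.0], [372.0, 162.0]]
catch_nose 0.44 [138.1, 158.5, 300.9, 264.2] 8223 [[135.0, 212.0], [253.0, 124.0], [305.0, 194.0], [187.0, 281.0]]
dish 0.95 [102.3, 259.4, 192.6, 334.3] 4687 [[92.0, 284.0], [173.0, 249.0], [200.0, 310.0], [118.0, 345.0]]
glaze 0.77 [94.3, 221.5, 131.8, 273.9] 1362 [[88.0, 233.0], [118.0, 221.0], [135.0, 268.0], [105.0, 279.0]]
mug 0.71 [281.8, 98.4, 310.7, 134.1] 746 [[280.0, 130.0], [285.0, 97.0], [311.0, 101.0], [305.0, 134.0]]
```

```bash
python3 - <<'E'
import cv2,numpy as np
a=cv2.imread("pics/scene.png")[110:330,120:390];b=cv2.imread("pics/side.png")[90:310,80:350]
a=cv2.resize(a,None,fx=2.9,fy=2.7)[:, :];
cv2.imwrite("pics/both.png",np.hstack([cv2.resize(x,(400,326),interpolation=cv2.INTER_CUBIC) for x in (cv2.imread("pics/scene.png")[110:330,120:390],b)]))
E
python3 - <<'E'
from h import *
p=arm.grab_frame("scene");q=arm.grab_frame("side")
for n,pp,c in(("scene",p,[[178,202],[253,155],[311,248],[236,295]]),("side",q,[[135,212],[252,124],[304,193],[187,281]])):
    print(n,[ray(pp,u,v,.018).round(3).tolist() for u,v in c])
    for k in(("jig",.018),("button",.047),("tile",.03),("stop",.052),("jar",.05)):
        r=arm.trace(pp,k[0])
        if r:
            ys,xs=np.nonzero(r[0]["mask"]); W=np.array([ray(pp,u,v,k[1]) for u,v in zip(xs,ys)])[:,:2]
            print(k[0],W.mean(0).round(3),cv2.boxPoints(cv2.minAreaRect(W.astype(np.float32))).round(3).tolist())
E
```

```text
scene [[0.663, -0.107, 0.018], [0.321, -0.156, 0.018], [0.43, 0.299, 0.018], [0.702, 0.3, 0.018]]
jig [0.556 0.122] [[0.3919999897480011, -0.0860000029206276], [0.6610000133514404, -0.1120000034570694], [0.6990000009536743, 0.27300000190734863], [0.42899999022483826, 0.30000001192092896]]
button [0.617 0.029] [[0.5920000076293945, -0.023000000044703484], [0.6159999966621399, -0.028999999165534973], [0.640999972820282, 0.07900000363588333], [0.6169999837875366, 0.08399999886751175]]
stop [0.645 0.188] [[0.6039999723434448, 0.19900000095367432], [0.6209999918937683, 0.14900000393390656], [0.6830000281333923, 0.17100000381469727], [0.6660000085830688, 0.22100000083446503]]
jar [ 0.431 -0.042] [[0.39100000262260437, -0.06800000369548798], [0.41999998688697815, -0.08799999952316284], [0.46799999475479126, -0.017000000923871994], [0.4390000104904175, 0.0020000000949949026]]
side [[0.693, 0.269, 0.018], [0.729, -0.306, 0.018], [0.375, -0.074, 0.018], [0.423, 0.355, 0.018]]
jig [0.572 0.217] [[0.5419999957084656, 0.21199999749660492], [0.5929999947547913, 0.19900000095367432], [0.5979999899864197, 0.21899999678134918], [0.546999990940094, 0.23100000619888306]]
button [0.609 0.028] [[0.5799999833106995, -0.02199999988079071], [0.6129999756813049, -0.028999999165534973], [0.6370000243186951, 0.07500000298023224], [0.6039999723434448, 0.08299999684095383]]
stop [0.626 0.187] [[0.5740000009536743, 0.19499999284744263], [0.6489999890327454, 0.14800000190734863], [0.6729999780654907, 0.18400000035762787], [0.5979999899864197, 0.23199999332427979]]
jar [ 0.423 -0.041] [[0.38199999928474426, -0.010999999940395355], [0.4359999895095825, -0.09300000220537186], [0.4659999907016754, -0.0729999989271164], [0.41200000047683716, 0.008999999612569809]]
```

View pics/both.png

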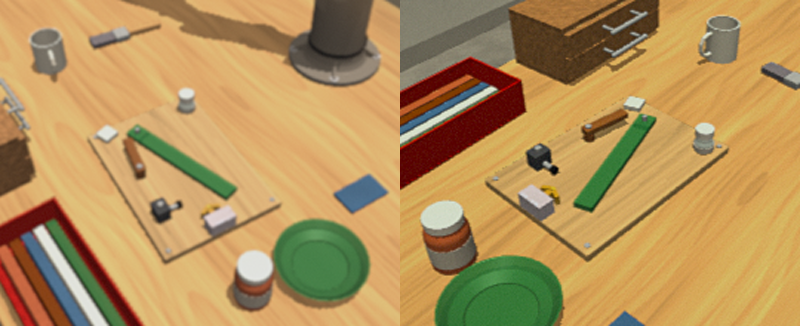

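The two views show the board with the strip swung out; the strip's free end is at about (232,192) in the scene crop, and the stop, catch and button are clearly visible. The jig yaw is about -0.10 and its origin about (0.567, -0.043). Next I'll move above it and look with the wrist camera.

Request:
{"name": "send_rows", "arguments": {"plan": [[[1.7,3.9,0.5,0,0,-0.027,255],[1.7,3.9,0.5,0,0,-0.027,255],[1.7,3.9,0.5,0,0,-0.027,255],[1.7,3.9,0.5,0,0,-0.027,255],[1.7,3.9,0.5,0,0,-0.027,255],[1.7,3.9,0.5,0,0,-0.027,255],[1.7,3.9,0.5,0,0,-0.027,255],[1.7,3.9,0.5,0,0,-0.027,255],[1.7,3.9,0.5,0,0,-0.027,255],[1.7,3.9,0.5,0,0,-0.027,255],[1.7,3.9,0.5,0,0,-0.027,255],[1.7,3.9,0.5,0,0,-0.027,255],[1.7,3.9,0.5,0,0,-0.027,255],[1.7,3.9,0.5,0,0,-0.027,255],[1.7,3.9,0.5,0,0,-0.027,255],[1.7,3.9,0.5,0,0,-0.027,255],[1.7,3.9,0.5,0,0,-0.027,255],[1.7,3.9,0.5,0,0,-0.027,255],[0,0,0,0,0,0,255]]]}}

```text
t: 3.6
position: [0.5635, 0.0847, 0.3133]
orientation: [-3.138, -0.001, -0.088]
force: [-0.1, 0.2, -0.6]
finger_gap: 0.006
grip_force: 0.0
```

```bash
python3 - <<'E'
from h import *
s=arm.observe(); print(s["t"],s["position"],s["orientation"],s["force"],s["finger_gap"])
p=arm.grab_frame("wrist"); cv2.imwrite("pics/w1.png",p["frame"])
print(-np.array(p["R"]).T@np.array(p["t"]),ray(p,256,192,.018))
for k in(("strip",.03),("jig",.018),("button",.0475),("tile",.03),("stop",.052),("jar",.05),("catch_nose",.036)):
    r=arm.trace(p,k[0])
    if r:
        ys,xs=np.nonzero(r[0]["mask"]); W=np.array([ray(p,u,v,k[1]) for u,v in zip(xs,ys)])[:,:2]
        print(k[0],r[0]["confidence"],r[0]["extent"],W.mean(0).round(3),cv2.boxPoints(cv2.minAreaRect(W.astype(np.float32))).round(3).tolist())
E
```

```text
3.6 [0.56353655 0.08470031 0.31332478] [-3.13760194e+00 -1.25142362e-03 -8.81354192e-02] [-0.06420588  0.18224892 -0.6125158 ] 0.005857810292487774
[0.63786144 0.07886829 0.47537544] [0.50778475 0.08926964 0.018     ]
strip 0.59 [161.3, 125.1, 373.7, 217.0] [0.539 0.074] [[0.48399999737739563, 0.21299999952316284], [0.5540000200271606, -0.06700000166893005], [0.5920000076293945, -0.057999998331069946], [0.5220000147819519, 0.22200000286102295]]
jig 0.82 [107.6, 60.4, 405.4, 256.0] [0.563 0.097] [[0.3919999897480011, -0.08699999749660492], [0.6610000133514404, -0.11299999803304672], [0.699999988079071, 0.27799999713897705], [0.4309999942779541, 0.3050000071525574]]
button 0.56 [261.3, 94.5, 347.6, 124.6] [0.616 0.022] [[0.5920000076293945, -0.024000000208616257], [0.6150000095367432, -0.029999999329447746], [0.6399999856948853, 0.0689999982714653], [0.6169999837875366, 0.07500000298023224]]
tile 0.8 [365.8, 74.4, 400.7, 111.7] [ 0.624 -0.082] [[0.6010000109672546, -0.06800000369548798], [0.6110000014305115, -0.10599999874830246], [0.6470000147819519, -0.09600000083446503], [0.6370000243186951, -0.05900000035762787]]
stop 0.85 [158.9, 80.6, 197.3, 133.9] [0.64  0.172] [[0.6000000238418579, 0.1550000011920929], [0.6589999794960022, 0.15000000596046448], [0.6620000004768372, 0.19099999964237213], [0.6039999723434448, 0.19599999487400055]]
jar 0.56 [339.9, 225.5, 381.3, 264.2] [ 0.432 -0.047] [[0.39500001072883606, -0.04699999839067459], [0.414000004529953, -0.07900000363588333], [0.46700000762939453, -0.04800000041723251], [0.4480000138282776, -0.014999999664723873]]
catch_nose 0.62 [132.1, 148.1, 160.6, 181.1] [0.567 0.228] [[0.5410000085830688, 0.23199999332427979], [0.5609999895095825, 0.2029999941587448], [0.5910000205039978, 0.22300000488758087], [0.5709999799728394, 0.25200000405311584]]
```

View pics/w1.png

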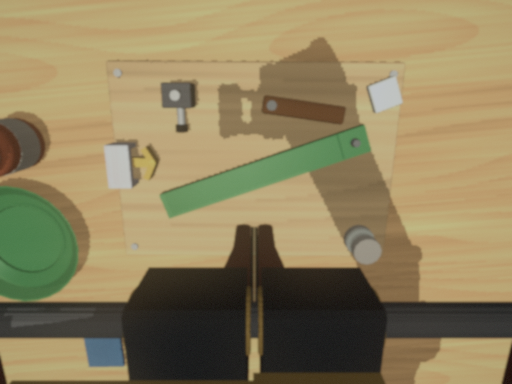

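The wrist view shows the pin head at (355,143), the button pivot at (271,105), the catch tip at (158,162), the buffer end at (181,128) and the strip's free end near (165,204). I'll fit the jig pose to these points.

```bash
python3 - <<'E'
from h import *
p=arm.grab_frame("wrist")
f=cv2.resize(p["frame"][60:225,100:410],None,fx=2.5,fy=2.5,interpolation=cv2.INTER_CUBIC); cv2.imwrite("pics/w2.png",f)
from scipy.optimize import least_squares
jp=np.array([[0,0],[.047,.110],[-.0275,.264],[.058,.225]])
w=np.array([ray(p,355,143,.040)[:2],ray(p,271.5,105,.0475)[:2],ray(p,158,162,.036)[:2],ray(p,178,95,.052)[:2]])
def T(v,q):
    c,s=np.cos(v[2]),np.sin(v[2]);return v[:2]+q@np.array([[c,s],[-s,c]])
r=least_squares(lambda v:(T(v,jp)-w).ravel(),[.567,-.043,-.097])
print(r.x,r.fun.reshape(-1,2).round(4)); print(w.round(3))
v=r.x; v2=v
def P(x,y,z): return proj(p,np.r_[T(v2,np.array([[x,y]]))[0],z])
for n,a in dict(pin=(0,0,.04),c1=(-.17,-.06,.018),c2=(.1,-.06,.018),c3=(.1,.32,.018),c4=(-.17,.32,.018)).items(): print(n,P(*a).round(1))
E
```

```text
[ 0.56470709 -0.05674085 -0.10099463] [[-0.0001 -0.0046]
 [ 0.0003 -0.0021]
 [-0.0005  0.0057]
 [ 0.0002  0.001 ]]
[[ 0.565 -0.052]
 [ 0.622  0.05 ]
 [ 0.564  0.203]
 [ 0.645  0.16 ]]
pin [358.6 142.7]
c1 [385.  256.4]
c2 [408.1  60.7]
c3 [105.3  59.8]
c4 [126.5 255.8]
```

View pics/w2.png

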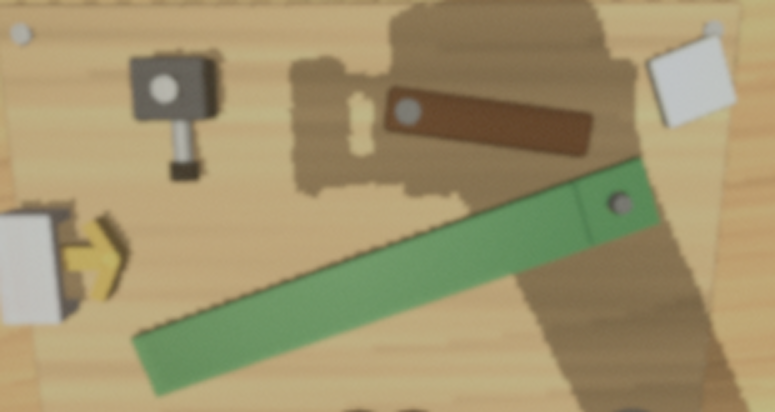

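Read off the enlarged crop, the points are: pin (348.8,141), pivot (262.8,104.4), catch tip (150.5,162), stop top (167,95). I'll refit with these.

```bash
python3 - <<'E'
from h import *
p=arm.grab_frame("wrist")
from scipy.optimize import least_squares
jp=np.array([[0,0],[.047,.110],[-.0275,.264],[.058,.225]])
w=np.array([ray(p,348.8,141,.040)[:2],ray(p,262.8,104.4,.0475)[:2],ray(p,150.5,162,.036)[:2],ray(p,167,95,.052)[:2]])
def T(v,q):
    c,s=np.cos(v[2]),np.sin(v[2]);return v[:2]+q@np.array([[c,s],[-s,c]])
r=least_squares(lambda v:(T(v,jp)-w).ravel(),[.567,-.043,-.097])
print(r.x,r.fun.reshape(-1,2).round(4)); v=r.x
C=lambda x,y,z: ray(p,100+x/2.5,60+y/2.5,z)[:2]
J=lambda W:(np.array([[np.cos(v[2]),np.sin(v[2])],[-np.sin(v[2]),np.cos(v[2])]])@(W-v[:2])*1e3).round(1)
print("buffer",J(C(185,180,.028)),"strip end corners",J(C(134,337,.03)),J(C(158,396,.03)),"button end",J(C(593,115,.0475)),J(C(585,157,.0475)),"tile",J(C(668,127,.03)),J(C(647,62,.03)))
for n,a in dict(c1=(-.17,-.06),c2=(.1,-.06),c3=(.1,.32),c4=(-.17,.32)).items(): print(n,proj(p,np.r_[T(v,np.array([a]))[0],.018]).round(1))
th=.34
for th in(.4,.34,.3,.22,.15,.1,.05,0): print(th,T(v,np.array([[-.018*np.cos(th)-.207*np.sin(th),-.018*np.sin(th)+.207*np.cos(th)]])).round(4))
E
```

```text
[ 0.56851937 -0.04659646 -0.08785534] [[ 0.0003 -0.0026]
 [ 0.0009 -0.002 ]
 [-0.0011  0.0058]
 [-0.0001 -0.0012]]
buffer [ 11.8 226.7] strip end corners [-72.2 260.2] [-106.4  249.9] button end [43.1 21.5] [23.  24.3] tile [ 36.2 -21.1] [67.9 -8.1]
c1 [379.8 254.2]
c2 [399.3  57.8]
c3 [96.3 61. ]
c4 [121.2 256.6]
0.4 [[0.4878 0.1449]]
0.34 [[0.4994 0.1494]]
0.3 [[0.5073 0.152 ]]
0.22 [[0.5234 0.1562]]
0.15 [[0.5377 0.1589]]
0.1 [[0.548  0.1602]]
0.05 [[0.5584 0.1609]]
0 [[0.5688 0.1612]]
```

Request:
{"name": "send_rows", "arguments": {"plan": [[[-1.8,1.3,-2.5,0,0,0,255],[-1.8,1.3,-2.5,0,0,0,255],[-1.8,1.3,-2.5,0,0,0,255],[-1.8,1.3,-2.5,0,0,0,255],[-1.7,1.3,-2.5,0,0,0,255],[0,0,-3,0,0,0,255],[0,0,-3,0,0,0,255],[0,0,-3,0,0,0,255],[0,0,-3,0,0,0,255],[0,0,-2,0,0,0,255],[0,0,-1,0,0,0,255],[0,0,-0.8,0,0,0,255],[0,0,0,0,0,0,255]]]}}

```text
t: 5.4
position: [0.4735, 0.1425, 0.0294]
orientation: [3.141, 0.0, -0.096]
force: [0.4, 1.0, 0.3]
finger_gap: 0.005
grip_force: 0.0
```

```bash
python3 - <<'E'
from h import *
s=arm.observe(); print(s["t"],s["position"],s["orientation"],s["force"])
p=arm.grab_frame("side"); cv2.imwrite("pics/s2.png",cv2.resize(p["frame"][130:280,130:330],None,fx=3.5,fy=3.5,interpolation=cv2.INTER_CUBIC))
E
```

```text
5.4 [0.47346944 0.14249894 0.0293996 ] [ 3.14134787e+00  4.32446155e-04 -9.63891947e-02] [0.42583399 0.96585695 0.26951833]
```

View pics/s2.png

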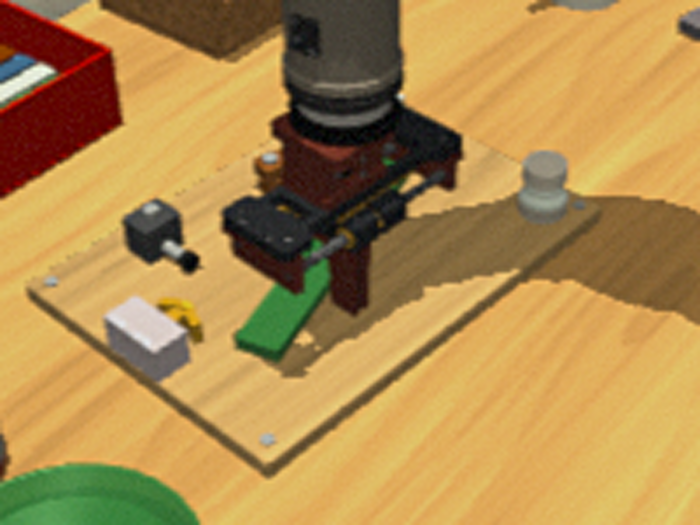

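The side view shows the fingers just off the strip's near edge, around (350,300) in the crop, with nothing touched. I'll lower a little and set y.

Request:
{"name": "send_rows", "arguments": {"plan": [[[0,0.4,-0.3,0,0,0,255],[0,0.4,-0.2,0,0,0,255],[0,0,0,0,0,0,255],[0,0,0,0,0,0,255]]]}}

```text
t: 5.85
position: [0.4736, 0.151, 0.0249]
orientation: [-3.141, -0.0, -0.096]
force: [-0.2, 0.5, 0.4]
finger_gap: 0.004
grip_force: 0.0
```

Request:
{"name": "send_rows", "arguments": {"plan": [[[0.35,0.05,0,0,0,0,255],[0.35,0.05,0,0,0,0,255],[0.35,0.05,0,0,0,0,255],[0.35,0.05,0,0,0,0,255],[0.35,0.05,0,0,0,0,255],[0.35,0.05,0,0,0,0,255],[0.35,0.05,0,0,0,0,255],[0.35,0.05,0,0,0,0,255],[0.35,0.05,0,0,0,0,255],[0.35,0.05,0,0,0,0,255]]]}}

```text
t: 6.85
position: [0.5088, 0.1557, 0.0246]
orientation: [3.142, 0.0, -0.096]
force: [-1.4, 0.1, 0.3]
finger_gap: 0.006
grip_force: 0.4
```

Request:
{"name": "send_rows", "arguments": {"plan": [[[0.15,0.03,0,0,0,0,255],[0.15,0.03,0,0,0,0,255],[0.15,0.03,0,0,0,0,255],[0.15,0.03,0,0,0,0,255]]]}}

```text
t: 7.25
position: [0.5134, 0.1564, 0.0244]
orientation: [3.14, 0.002, -0.096]
force: [-5.7, -0.7, 3.6]
finger_gap: 0.009
grip_force: 2.8
```

Request:
{"name": "send_rows", "arguments": {"plan": [[[0.12,0.02,0,0,0,0,255],[0.12,0.02,0,0,0,0,255],[0.12,0.02,0,0,0,0,255],[0.12,0.02,0,0,0,0,255]]]}}

```text
t: 7.65
position: [0.5175, 0.1571, 0.0244]
orientation: [3.14, 0.003, -0.096]
force: [-7.9, -0.6, 5.8]
finger_gap: 0.004
grip_force: 3.8
```

Request:
{"name": "send_rows", "arguments": {"plan": [[[0.12,0.02,0,0,0,0,255],[0.12,0.02,0,0,0,0,255],[0.12,0.02,0,0,0,0,255],[0.12,0.02,0,0,0,0,255]]]}}

```text
t: 8.05
position: [0.5228, 0.1581, 0.0244]
orientation: [3.14, 0.002, -0.096]
force: [-3.2, -0.6, -0.9]
finger_gap: 0.005
grip_force: 1.3
```

Request:
{"name": "send_rows", "arguments": {"plan": [[[0.12,0.01,0,0,0,0,255],[0.12,0.01,0,0,0,0,255],[0.12,0.01,0,0,0,0,255],[0.12,0.01,0,0,0,0,255],[0.12,0.01,0,0,0,0,255]]]}}

```text
t: 8.55
position: [0.5303, 0.1591, 0.0246]
orientation: [-3.141, -0.0, -0.096]
force: [-2.0, 0.6, -1.6]
finger_gap: 0.007
grip_force: 1.0
```

Request:
{"name": "send_rows", "arguments": {"plan": [[[0.12,0.01,0,0,0,0,255],[0.12,0.01,0,0,0,0,255],[0.12,0.01,0,0,0,0,255],[0.12,0.01,0,0,0,0,255],[0.12,0.01,0,0,0,0,255]]]}}

```text
t: 9.05
position: [0.5362, 0.1596, 0.0247]
orientation: [-3.141, -0.0, -0.096]
force: [-3.3, 1.1, -1.4]
finger_gap: 0.002
grip_force: 1.1
```

```bash
python3 - <<'E'
from h import *
p=arm.grab_frame("side"); cv2.imwrite("pics/s3.png",cv2.resize(p["frame"][150:260,140:290],None,fx=5,fy=5,interpolation=cv2.INTER_CUBIC))
E
```

```text
(no output)
```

View pics/s3.png

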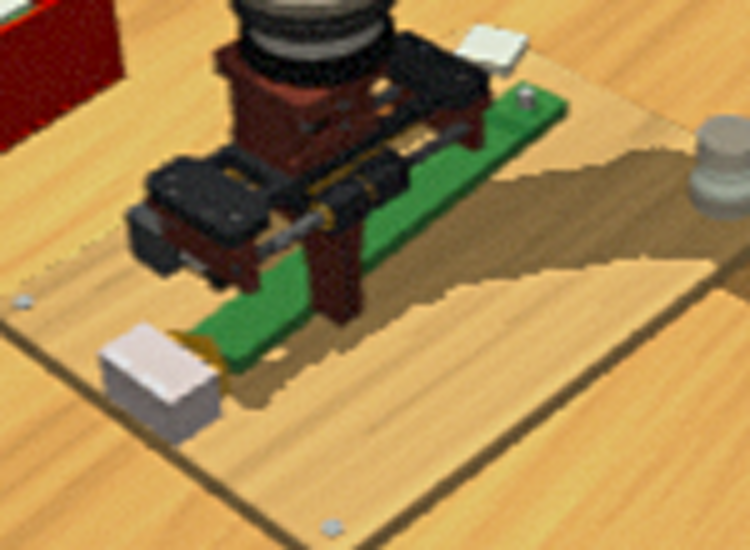

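The strip's end is passing the catch at about (215,350) in the crop, with the nose pushed in. I'll go on gently.

Request:
{"name": "send_rows", "arguments": {"plan": [[[0.1,0.01,0,0,0,0,255],[0.1,0.01,0,0,0,0,255],[0.1,0.01,0,0,0,0,255],[0.1,0.01,0,0,0,0,255]]]}}

```text
t: 9.5
position: [0.5402, 0.1599, 0.0247]
orientation: [-3.142, 0.0, -0.096]
force: [-2.3, 1.4, -1.0]
finger_gap: 0.001
grip_force: 1.2
```

Request:
{"name": "send_rows", "arguments": {"plan": [[[0.08,0.01,0,0,0,0,255],[0.08,0.01,0,0,0,0,255],[0.08,0,0,0,0,0,255],[0.08,0,0,0,0,0,255]]]}}

```text
t: 9.9
position: [0.5433, 0.1601, 0.0246]
orientation: [-3.142, 0.0, -0.096]
force: [-3.0, 1.5, -0.9]
finger_gap: 0.004
grip_force: 1.3
```

Request:
{"name": "send_rows", "arguments": {"plan": [[[0.07,0.01,0,0,0,0,255],[0.07,0,0,0,0,0,255],[0.07,0,0,0,0,0,255]]]}}

```text
t: 10.2
position: [0.5454, 0.1601, 0.0246]
orientation: [-3.142, 0.0, -0.096]
force: [-2.7, 1.1, -0.0]
finger_gap: 0.003
grip_force: 1.3
```

Request:
{"name": "send_rows", "arguments": {"plan": [[[0.07,0,0,0,0,0,255],[0.07,0,0,0,0,0,255],[0.07,0,0,0,0,0,255]]]}}

```text
t: 10.5
position: [0.5476, 0.1602, 0.0247]
orientation: [-3.141, 0.0, -0.096]
force: [-2.3, 1.5, -1.4]
finger_gap: 0.001
grip_force: 1.3
```

Request:
{"name": "send_rows", "arguments": {"plan": [[[0.06,0,0,0,0,0,255],[0.06,0,0,0,0,0,255],[0.06,0,0,0,0,0,255]]]}}

```text
t: 10.8
position: [0.5495, 0.1601, 0.0247]
orientation: [-3.142, -0.0, -0.096]
force: [-1.8, 0.7, -0.4]
finger_gap: 0.005
grip_force: 1.0
```

Request:
{"name": "send_rows", "arguments": {"plan": [[[0.06,0,0,0,0,0,255],[0.06,0,0,0,0,0,255]]]}}

```text
t: 11.0
position: [0.5511, 0.1598, 0.0248]
orientation: [3.141, -0.001, -0.097]
force: [-1.2, 1.0, -0.0]
finger_gap: 0.005
grip_force: 1.1
```

Request:
{"name": "send_rows", "arguments": {"plan": [[[0.06,0,0,0,0,0,255],[0.06,0,0,0,0,0,255]]]}}

```text
t: 11.2
position: [0.5513, 0.1598, 0.0247]
orientation: [3.141, 0.001, -0.096]
force: [-4.6, 0.2, 3.3]
finger_gap: 0.006
grip_force: 2.3
```

Force is rising against the buffer. I'll use smaller steps.

Request:
{"name": "send_rows", "arguments": {"plan": [[[0.04,0,0,0,0,0,255],[0,0,0,0,0,0,255]]]}}

```text
t: 11.4
position: [0.5514, 0.1599, 0.0246]
orientation: [3.141, 0.001, -0.096]
force: [-4.6, 0.3, 3.0]
finger_gap: 0.005
grip_force: 2.5
```

Request:
{"name": "send_rows", "arguments": {"plan": [[[0.04,0,0,0,0,0,255],[0,0,0,0,0,0,255]]]}}

```text
t: 11.6
position: [0.5515, 0.1599, 0.0246]
orientation: [3.141, 0.002, -0.096]
force: [-5.6, -0.5, 3.9]
finger_gap: 0.013
grip_force: 3.0
```

Request:
{"name": "send_rows", "arguments": {"plan": [[[0.06,0,0,0,0,0,255],[0.04,0,0,0,0,0,255]]]}}

```text
t: 11.8
position: [0.5517, 0.1599, 0.0244]
orientation: [3.14, 0.003, -0.096]
force: [-9.5, -0.7, 6.4]
finger_gap: 0.008
grip_force: 4.3
```

Request:
{"name": "send_rows", "arguments": {"plan": [[[0.04,0,0,0,0,0,255],[0.02,0,0,0,0,0,255]]]}}

```text
t: 12.0
position: [0.5518, 0.1599, 0.0244]
orientation: [3.14, 0.004, -0.096]
force: [-9.3, 0.3, 7.9]
finger_gap: 0.006
grip_force: 4.8
```

Request:
{"name": "send_rows", "arguments": {"plan": [[[0,0,0.04,0,0,0,255],[0,0,0,0,0,0,255]]]}}

```text
t: 12.2
position: [0.5518, 0.1599, 0.0245]
orientation: [3.14, 0.004, -0.096]
force: [-8.2, 0.8, 3.9]
finger_gap: 0.004
grip_force: 4.0
```

Request:
{"name": "send_rows", "arguments": {"plan": [[[0.05,0,0.02,0,0,0,255],[0,0,0,0,0,0,255],[0,0,0,0,0,0,255]]]}}

```text
t: 12.5
position: [0.5519, 0.1599, 0.0245]
orientation: [3.14, 0.005, -0.096]
force: [-9.3, 1.1, 3.5]
finger_gap: 0.004
grip_force: 4.3
```

Request:
{"name": "send_rows", "arguments": {"plan": [[[0.03,0,0.01,0,0,0,255],[0,0,0,0,0,0,255],[0,0,0,0,0,0,255],[0,0,0,0,0,0,255],[0,0,0,0,0,0,255],[0,0,0,0,0,0,255]]]}}

```text
t: 13.1
position: [0.5519, 0.1599, 0.0245]
orientation: [3.14, 0.005, -0.095]
force: [-9.2, 1.0, 2.9]
finger_gap: 0.007
grip_force: 4.5
```

Request:
{"name": "send_rows", "arguments": {"plan": [[[0,0,0,0,0,0,255],[0,0,0,0,0,0,255],[0,0,0,0,0,0,255],[0,0,0,0,0,0,255],[0,0,0,0,0,0,255],[0,0,0,0,0,0,255]]]}}

```text
t: 13.7
position: [0.552, 0.1599, 0.0245]
orientation: [3.14, 0.005, -0.095]
force: [-9.2, -0.3, 3.0]
finger_gap: 0.004
grip_force: 4.5
```

Request:
{"name": "send_rows", "arguments": {"plan": [[[0,0,0,0,0,0,255],[0,0,0,0,0,0,255],[0,0,0,0,0,0,255],[0,0,0,0,0,0,255],[0,0,0,0,0,0,255],[0,0,0,0,0,0,255]]]}}

```text
t: 14.3
position: [0.552, 0.1599, 0.0245]
orientation: [3.14, 0.005, -0.095]
force: [-8.9, 0.4, 3.4]
finger_gap: 0.002
grip_force: 4.5
```

Request:
{"name": "send_rows", "arguments": {"plan": [[[0.05,0,0,0,0,0,255],[0,0,0,0,0,0,255],[0,0,0,0,0,0,255]]]}}

```text
t: 14.6
position: [0.5521, 0.1599, 0.0245]
orientation: [3.139, 0.006, -0.095]
force: [-9.6, 0.7, 4.2]
finger_gap: 0.007
grip_force: 5.0
```

Request:
{"name": "send_rows", "arguments": {"plan": [[[0,0,0,0,0,0,255],[0,0,0,0,0,0,255],[0,0,0,0,0,0,255],[0,0,0,0,0,0,255],[0,0,0,0,0,0,255],[0,0,0,0,0,0,255],[0,0,0,0,0,0,255],[0,0,0,0,0,0,255],[0,0,0,0,0,0,255],[0,0,0,0,0,0,255],[0,0,0,0,0,0,255],[0,0,0,0,0,0,255]]]}}

```text
t: 15.8
position: [0.5521, 0.1599, 0.0245]
orientation: [3.139, 0.006, -0.095]
force: [-10.3, 0.4, 3.2]
finger_gap: 0.006
grip_force: 5.0
```

Request:
{"name": "send_rows", "arguments": {"plan": [[[-0.1,0,0,0,0,0,255],[-0.1,0,0,0,0,0,255],[-0.2,0,0,0,0,0,255],[-0.4,0,0,0,0,0,255],[-0.8,0,0,0,0,0,255],[-0.8,0,0,0,0,0,255],[0,0,0.5,0,0,0,255],[0,0,2,0,0,0,255],[0,-1,4,0,0,0,255],[0.8,-2,4.5,0,0,0,255],[0.8,-2,4.5,0,0,0,255],[0.8,-2,4,0,0,0,255],[0.8,-1,2,0,0,0,255],[0,0,0,0,0,0,255],[0,0,0,0,0,0,255]]]}}

```text
t: 17.3
position: [0.5631, 0.0803, 0.2403]
orientation: [-3.141, -0.0, -0.096]
force: [0.1, 1.2, -1.1]
finger_gap: 0.011
grip_force: 0.0
```

```bash
python3 - <<'E'
from h import *
p=arm.grab_frame("wrist"); cv2.imwrite("pics/w3.png",cv2.resize(p["frame"][:260],None,fx=1.56,fy=1.56,interpolation=cv2.INTER_CUBIC))
for k in(("strip",.03),("button",.0475),("stop",.052)):
    r=arm.trace(p,k[0])
    if r:
        ys,xs=np.nonzero(r[0]["mask"]); W=np.array([ray(p,u,v,k[1]) for u,v in zip(xs,ys)])[:,:2]
        b=cv2.boxPoints(cv2.minAreaRect(W.astype(np.float32)));print(k[0],r[0]["confidence"],W.mean(0).round(3),b.round(3).tolist())
E
```

```text
strip 0.91 [0.577 0.08 ] [[0.546999990940094, -0.06199999898672104], [0.5849999785423279, -0.06400000303983688], [0.6060000061988831, 0.22200000286102295], [0.5680000185966492, 0.22499999403953552]]
button 0.64 [0.616 0.023] [[0.5929999947547913, -0.02500000037252903], [0.6150000095367432, -0.029999999329447746], [0.6389999985694885, 0.0689999982714653], [0.6159999966621399, 0.07500000298023224]]
stop 0.66 [0.641 0.171] [[0.6019999980926514, 0.15399999916553497], [0.6589999794960022, 0.14800000190734863], [0.6629999876022339, 0.1899999976158142], [0.6060000061988831, 0.19599999487400055]]
```

View pics/w3.png

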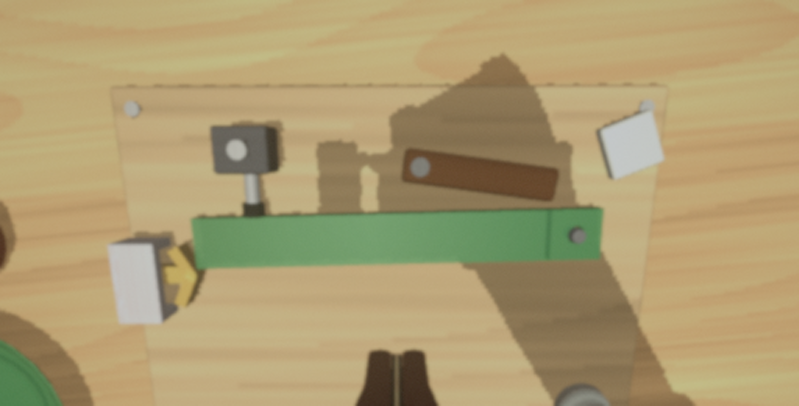

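The strip lies on the buffer (254,213), with the catch nose behind its near corner (195,270). The button is still at about 0.15 rad. I'll come down beyond the button's far side.

Request:
{"name": "send_rows", "arguments": {"plan": [[[2.6,-3.2,0,0,0,0,255],[2.6,-3.2,0,0,0,0,255],[2.6,-3.2,-2,0,0,0,255],[0,0,-4,0,0,0,255],[0,0,-4,0,0,0,255],[0,0,-4,0,0,0,255],[0,0,-3,0,0,0,255],[0,0,-1.5,0,0,0,255],[0,0,-0.8,0,0,0,255],[0,0,0,0,0,0,255],[0,0,0,0,0,0,255]]]}}

```text
t: 18.6
position: [0.6424, -0.0156, 0.0487]
orientation: [-3.141, -0.002, -0.096]
force: [-0.5, 0.1, 1.0]
finger_gap: 0.006
grip_force: 0.0
```

Request:
{"name": "send_rows", "arguments": {"plan": [[[0,0,-0.6,0,0,0,255],[0,0,-0.6,0,0,0,255],[0,0,0,0,0,0,255],[-0.4,0.04,0,0,0,0,255],[-0.4,0.04,0,0,0,0,255],[-0.4,0.04,0,0,0,0,255],[-0.4,0.04,0,0,0,0,255],[-0.4,0.03,0,0,0,0,255],[-0.4,0.03,0,0,0,0,255],[-0.4,0.03,0,0,0,0,255],[-0.4,0.03,0,0,0,0,255],[-0.3,0.02,0,0,0,0,255]]]}}

```text
t: 19.8
position: [0.606, -0.0129, 0.0354]
orientation: [3.141, 0.0, -0.096]
force: [1.5, 0.4, -0.1]
finger_gap: 0.002
grip_force: 0.6
```

Request:
{"name": "send_rows", "arguments": {"plan": [[[-0.37,0.14,0.1,0,0,0,255],[-0.37,0.14,0,0,0,0,255],[-0.37,0.14,0,0,0,0,255],[-0.37,0.15,0,0,0,0,255],[-0.37,0.18,0,0,0,0,255],[-0.35,0.25,0,0,0,0,255],[-0.33,0.27,0,0,0,0,255],[-0.33,0.28,0,0,0,0,255],[-0.32,0.29,0,0,0,0,255],[-0.32,0.3,0,0,0,0,255],[-0.31,0.31,0,0,0,0,255],[-0.31,0.32,0,0,0,0,255]]]}}

```text
t: 21.0
position: [0.5648, 0.015, 0.0363]
orientation: [3.141, 0.0, -0.096]
force: [0.5, -0.5, 0.7]
finger_gap: 0.003
grip_force: 0.6
```

To the end stop, with the last few millimetres slower.

Request:
{"name": "send_rows", "arguments": {"plan": [[[-0.2,0.4,0,0,0,0,255],[-0.2,0.4,0,0,0,0,255],[-0.2,0.4,0,0,0,0,255],[-0.2,0.4,0,0,0,0,255],[-0.2,0.4,0,0,0,0,255],[-0.1,0.3,0,0,0,0,255]]]}}

```text
t: 21.6
position: [0.5538, 0.0383, 0.0363]
orientation: [3.142, 0.0, -0.096]
force: [0.6, -1.0, 0.1]
finger_gap: 0.005
grip_force: 0.5
```

Request:
{"name": "send_rows", "arguments": {"plan": [[[0,0.15,0,0,0,0,255],[0,0.15,0,0,0,0,255]]]}}

```text
t: 21.8
position: [0.5537, 0.0409, 0.0362]
orientation: [3.141, 0.001, -0.096]
force: [-0.7, -1.0, 0.2]
finger_gap: 0.003
grip_force: 0.5
```

Request:
{"name": "send_rows", "arguments": {"plan": [[[0,0.1,0,0,0,0,255],[0,0.1,0,0,0,0,255]]]}}

```text
t: 22.0
position: [0.5539, 0.0428, 0.0362]
orientation: [3.141, 0.001, -0.096]
force: [-0.7, -1.4, -0.4]
finger_gap: 0.007
grip_force: 0.5
```

Request:
{"name": "send_rows", "arguments": {"plan": [[[0,0.08,0,0,0,0,255],[0,0.08,0,0,0,0,255]]]}}

```text
t: 22.2
position: [0.5541, 0.0444, 0.0363]
orientation: [3.141, 0.0, -0.096]
force: [-0.7, -0.8, -0.5]
finger_gap: 0.006
grip_force: 0.5
```

Request:
{"name": "send_rows", "arguments": {"plan": [[[0,0.06,0,0,0,0,255],[0,0.06,0,0,0,0,255]]]}}

```text
t: 22.4
position: [0.5542, 0.0456, 0.0363]
orientation: [3.141, 0.0, -0.096]
force: [-0.5, -1.7, -0.3]
finger_gap: 0.005
grip_force: 1.1
```

Request:
{"name": "send_rows", "arguments": {"plan": [[[0,0.06,0,0,0,0,255],[0,0.06,0,0,0,0,255]]]}}

```text
t: 22.6
position: [0.5542, 0.0457, 0.0363]
orientation: [3.14, 0.0, -0.097]
force: [-0.2, -4.9, 1.3]
finger_gap: 0.005
grip_force: 2.6
```

Force has risen to about 5 N with no further travel, so the button is on its end stop. I'll back off and look.

Request:
{"name": "send_rows", "arguments": {"plan": [[[0,-0.3,0,0,0,0,255],[0,-0.7,0,0,0,0,255],[0,-0.8,0.5,0,0,0,255],[0,0,2,0,0,0,255],[0,0,4,0,0,0,255],[0,0,4.5,0,0,0,255],[0,1,4.5,0,0,0,255],[0,2,4.5,0,0,0,255],[0,2,2,0,0,0,255],[0,0,0,0,0,0,255],[0,0,0,0,0,0,255]]]}}

```text
t: 23.7
position: [0.554, 0.0782, 0.2562]
orientation: [3.141, -0.0, -0.096]
force: [-0.2, -0.7, -0.4]
finger_gap: 0.001
grip_force: 0.0
```

```bash
python3 - <<'E'
from h import *
p=arm.grab_frame("wrist"); cv2.imwrite("pics/w4.png",cv2.resize(p["frame"],None,fx=1.5,fy=1.5,interpolation=cv2.INTER_CUBIC))
for k in(("strip",.03),("button",.0475)):
    r=arm.trace(p,k[0])
    if r:
        ys,xs=np.nonzero(r[0]["mask"]); W=np.array([ray(p,u,v,k[1]) for u,v in zip(xs,ys)])[:,:2]
        b=cv2.boxPoints(cv2.minAreaRect(W.astype(np.float32)));print(k[0],r[0]["confidence"],W.mean(0).round(3),b.round(3).tolist())
E
```

```text
strip 0.81 [0.577 0.082] [[0.5479999780654907, -0.06300000101327896], [0.5849999785423279, -0.06499999761581421], [0.6050000190734863, 0.22300000488758087], [0.5680000185966492, 0.22499999403953552]]
button 0.88 [0.587 0.065] [[0.5339999794960022, 0.057999998331069946], [0.6340000033378601, 0.04899999871850014], [0.6359999775886536, 0.07000000029802322], [0.5370000004768372, 0.07999999821186066]]
```

View pics/w4.png

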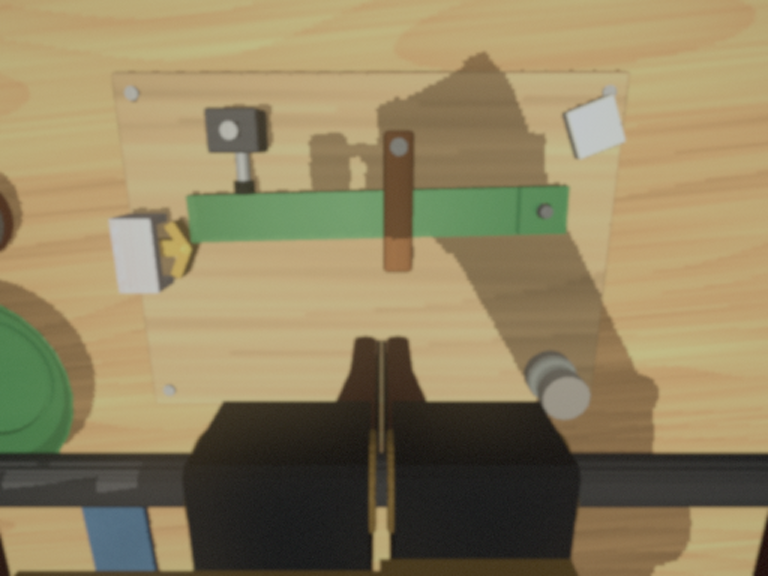

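The button lies square across the strip (398,130–270). The strip is on the buffer (243,188) and held by the catch, and the jar and tile are where they were. I'm handing in.

```bash
python3 -c "
from rig import arm
print(arm.job_done())"
```

```text
the job is handed in; nothing more can be done
None
```

The strip rests on the buffer with the catch behind it, after a steady push of 9–10 N for about 3 s (highest reading 10.3 N sideways, about 12 N in all), and the button is on its end stop, square across the strip; nothing else on the board moved, and I handed in at about 24 s.

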